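# Tip two parts crates and send the stamped one to dispatch

### The arm

A 6-joint arm with a two-finger parallel gripper is mounted at the origin on the work surface. World frame = base frame: x ahead of the robot, y to its left, z up, the work surface at z = 0. Lengths are in m, angles in rad, forces in N, time in s.
With the tool pointing down it reaches from about 0.325 to 0.9 m from the base axis. Payload 6.1 kg.
Tool frame: the origin (TCP) lies at the very end of the fingers, on their centre line; the grasp point (between the pads) lies 19 mm behind it (bot.pinch_z is the distance from the TCP to the grasp point, in m); z points along the fingers, y is the direction in which the jaws open and shut (so a half turn about z gives the same grasp; the last joint's range is limited). The gripper opens to 87 mm and grips with 3 to 60 N. Pads are 19 mm wide; open, the fingers measure 117 mm over their backs; the gripper's body (75 mm by 190 mm) begins 51 mm behind the grasp point.
Start: joints at [-1.411, 0.22, 1.526, -0, 1.395, -0.126], TCP at [0.176, -0.6, 0.223] pointing down, gripper open.
Joint ranges: [-2.98, 2.98], [-0.91, 2.08], [0.09, 2.57], [-1.24, 4.39], [0.2, 2.65], [-2.68, 2.68]. Speed limits (rad/s): [2.57, 2.57, 3.01, 3.14, 3.14, 3.14].

### API

Orientations are given as a 3x3 rotation matrix whose columns are the frame's x, y, z axes.
In Python, from workcell import bot, eyes, spotter gives the robot as it stands. Calls block until the motion is done:
- bot.goto(position, orientation): joint-space move of the TCP to a pose.
- bot.movel(position, frame=None, rate=0.15, contact_N=None): straight line of the TCP; frame=None keeps the orientation; rate is the mean speed in m/s. With contact_N (N) it stops when the force on the tool has changed by that much, and returns True; else False.
- bot.set_joints(angles): joint-space move.
- bot.command_gripper(opening): finger opening in m; the grip force is fixed at half the most; returns when the fingers have stopped.
- bot.sleep(seconds).
- bot.inverse_kinematics(position, orientation): joint angles nearest the present ones, or None.
- bot.get_state(): the state.
- eyes.read_camera(name): name is "side" or "top" or "wrist"; returns a dict with "img" (400x640x3 uint8, blue, green, red), "depth" (400x640 float32, m along the optical axis (not along the pixel's ray), 0 where there is no reading), "mtx" (3x3 intrinsics, pixels), "R" (3x3) and "t" (3): a world point X has camera coordinates R X + t; the wrist camera has in their place "mount" (4x4, takes a point from camera to tool coordinates, whose origin is the TCP and whose axes are the flange's). Camera axes: x right, y down, z forward; pixel columns grow to the right and rows downward; lengths in m; the calibration is good to about 2 mm. The wrist camera is an equidistant fisheye: a pixel r from the principal point sees the ray r / f radians off the axis. A picture is of the moment at which its call begins: read the wrist's pose just before it.
A pose or a line that the arm cannot do raises bot.PlanningError and nothing moves.
- bot.job_done(): hands the job in, once; it reports no verdict.
Trained networks look in a picture, given as the dict that the camera call returned (one of the last four; its "shot" number tells which), for a name from the list of things; names that differ only in an ending like _2 or _b are one class to them, and where a whole thing is asked for, a point or a joint stands for the part that bears it (a point fixed in the world has none). Each returns a list of dicts, best first, with "conf" (0 to 1); they miss things now and then, are a little off and sometimes report something else, mostly with a low value. They report only what shows in the picture. A call takes as long as a camera call.
- spotter.spot_in(picture, thing): "position" ([column, row] in pixels, amid what is visible of it).
The state is a dict: "clock": time; "joint_positions": joint angles; "qd": joint speeds; "tau": joint torques, N m; "eef_pos": TCP position; "tool_rot": TCP orientation; "contact_force": force on the tool from outside, world axes, zero at the start; "wrist_torque": the same for the moment, N m; "finger_gap": finger opening in m.
Only numpy, scipy, OpenCV 4.12 (cv2) and the standard library are available. Lean on these libraries where they do the work, as an engineer would, in place of code of your own. Each camera call takes 0.05 s, during which the arm holds its last target. There are 200 camera calls.

### The job

One of the two small wooden crates on the leather bench has a ring-and-cross mark stamped on its underside. Working with the fingertips only, without gripping or lifting anything, first tip both crates over towards you (the robot), so that each lies on its long side with its underside facing the dispatch line, the pale tape across the far part of the bench; then gently push the stamped one forward, lying as it is, until its underside stands over the tape. Leave the plain crate lying well behind the line and everything else on the bench where it is.

Things in the scene. Friction and masses are not known exactly. Their poses are not given: they have to be found in the camera images.
- crate_stamped: Open wooden crate marked in the middle of its underside: burnt ring 48 mm across with an X inside; else like the plain one. 66 (own x) x 130 (own y) x 100 mm (own z, underside to open top), walls 6 mm, 0.25 kg, mid divider in its x-z plane flush with the rim. Origin: centre of the underside. Starts upright, a long side to the robot (own x along world x within 0.2 rad).
- crate_plain: Open wooden crate with a blank underside. Pushed near its top it tips, not slides (friction about 0.6), and topples past 40 degrees. 66 (own x) x 130 (own y) x 100 mm (own z, underside to open top), walls 6 mm, 0.25 kg, mid divider in its x-z plane flush with the rim. Origin: centre of the underside. Starts upright, a long side to the robot (own x along world x within 0.2 rad).
- crate_stamped_center (a point): Centre of the stamped crate, 50 mm above its underside along its own z.
- crate_plain_center (a point): Centre of the plain crate, 50 mm above its underside along its own z.
- dispatch_line: The dispatch line: a straight strip of pale tape flat on the bench, 50 mm wide (own x, pointing away from the robot), 860 mm long (own y); origin in its middle. It does not hinder sliding.
- thread_spool: Bystander: thread spool standing on end between the crates, 38 mm across, 54 mm tall; origin under its centre.
- rivet_tin: Bystander: round metal rivet tin between the crates, 63 mm across, 34 mm tall; origin under its centre.
- skiving_knife: Bystander: flat knife lying near the robot, 166 mm long along its own x, 26 mm wide, 14 mm high; origin under its middle.
- maul: Bystander: maul standing on its head, well to the left, 72 mm across, 195 mm tall; origin under its centre.
- edge_paint: Bystander: small glass jar to the right, 48 mm across, 68 mm tall; origin under its centre.
- burr_block: Bystander: wooden block with rotary burrs standing in it, to the right, 46 by 120 mm (own x, y), 70 mm tall with the burrs; origin under its centre.

How it is judged:
On the way, in this order (a step that is already met when the one before it is completed fails the run):
1. both crates lie on a long side, undersides facing the dispatch line and still behind it (angle between crate_stamped's own z axis and vertical between 1.4 and 1.74 rad and angle between the z axis of each of crate_stamped, crate_plain and the x axis of dispatch_line, either way round below 0.35 rad and angle between crate_plain's own z axis and vertical between 1.4 and 1.74 rad and x of each of crate_stamped, crate_plain in the frame of dispatch_line below -0.05 m and z of dispatch_line in the frame of crate_stamped below 0 m and z of dispatch_line in the frame of crate_plain below 0 m and linear speed of each of crate_stamped, crate_plain below 0.02 m/s and angular speed of each of crate_stamped, crate_plain below 0.1 rad/s), for 0.2 s.
2. the stamped crate's underside is over the tape (angle between crate_stamped's own z axis and vertical between 1.4 and 1.74 rad and angle between the z axis of crate_stamped and the x axis of dispatch_line, either way round below 0.35 rad and x of crate_stamped in the frame of dispatch_line between -0.025 and 0.025 m and x of crate_stamped_center in the frame of dispatch_line below -0.015 m), for 0.2 s.
At the end, for the whole second after the job is handed in: Both crates rest on a long side (within 10 degrees), undersides facing away from the robot, square to the tape within 20 degrees; the stamped one's underside centre within 25 mm of the tape's centre line, the plain one's at least 50 mm short of it (all of step 2 and linear speed of each of crate_stamped, crate_plain below 0.02 m/s and angular speed of each of crate_stamped, crate_plain below 0.1 rad/s and angle between crate_plain's own z axis and vertical between 1.4 and 1.74 rad and angle between the z axis of crate_plain and the x axis of dispatch_line, either way round below 0.35 rad and x of crate_plain in the frame of dispatch_line below -0.05 m and z of dispatch_line in the frame of crate_plain below 0 m); the robot touches nothing.
It fails at once if the stamped crate is lifted off the bench (by about 20 mm) (height (world z) of crate_stamped_center above 0.085 m or (angle between crate_stamped's own z axis and vertical below 0.2 rad and height (world z) of crate_stamped_center above 0.075 m) or (angle between crate_stamped's own z axis and vertical above 1.4 rad and height (world z) of crate_stamped_center above 0.058 m)).
It fails at once if the plain crate is lifted off the bench (by about 20 mm) (height (world z) of crate_plain_center above 0.085 m or (angle between crate_plain's own z axis and vertical below 0.2 rad and height (world z) of crate_plain_center above 0.075 m) or (angle between crate_plain's own z axis and vertical above 1.4 rad and height (world z) of crate_plain_center above 0.058 m)).
It fails at once if a crate is squeezed or struck by the fingers with over 30 N (contact force between the fingers and crate_stamped above 30 N or contact force between the fingers and crate_plain above 30 N).
It fails at once if the plain crate is pushed to the dispatch line (x of crate_plain in the frame of dispatch_line above -0.03 m).
It fails at once if something else on the bench is shifted by over 30 mm (distance of any of thread_spool, rivet_tin, skiving_knife, maul, edge_paint, burr_block from where it was at the start of the episode above 0.03 m).
It also fails if it takes over 64 s, if anything falls off the work surface, if the arm or the gripper's body presses on something with over 40 N, if the wrist force passes 120 N, or if a joint passes its speed limit or range.

## Working session

There is one attempt and no reset: what is moved stays moved. The work goes in short steps, each a Python script; the robot and the scene stay as the last script left them, time stands still between calls to the robot, and variables do not carry over. Pictures are saved under pics/ and viewed, about 8 in all and at most 12, crops included, and the job is handed in when it is done.

```bash
ls; mkdir -p pics
python3 - <<'E'
from workcell import bot,eyes,spotter
import cv2,numpy as np
for n in("top","side"):
    p=eyes.read_camera(n); cv2.imwrite(f"pics/{n}0.png",p["img"])
    print(n,p["mtx"].tolist(),p["R"].round(3).tolist(),p["t"].round(3).tolist())
    np.savez(f"{n}0.npz",**{k:p[k] for k in("img","depth","mtx","R","t")})
    for th in("crate_stamped","crate_plain","dispatch_line","thread_spool","rivet_tin","skiving_knife","maul","edge_paint","burr_block"):
        for d in spotter.spot_in(p,th)[:3]:
            u,v=d["position"];z=p["depth"][int(v),int(u)]
            X=p["R"].T@(np.linalg.inv(p["mtx"])@[u,v,1]*z-p["t"])
            print(th,round(d["conf"],2),np.round([u,v]),X.round(3))
s=bot.get_state();print(s["clock"],s["eef_pos"],s["tool_rot"])
E
```

```text
pics
top [[486.2581543679879, 0.0, 319.19596845196634], [0.0, 486.2581543679879, 199.78161887406532], [0.0, 0.0, 1.0]] [[0.002, -1.0, 0.007], [-0.98, -0.003, -0.197], [0.197, -0.006, -0.98]] [0.008, 0.544, 1.19]
crate_stamped 0.95 [258. 186.] [0.587 0.17  0.024]
crate_plain 0.63 [396. 178.] [ 0.589 -0.18   0.101]
dispatch_line 0.7 [318. 180.] [0.6   0.011 0.035]
dispatch_line 0.57 [320. 137.] [0.73  0.007 0.002]
thread_spool 0.65 [319. 221.] [0.49  0.01  0.055]
rivet_tin 0.98 [315. 179.] [0.605 0.021 0.032]
skiving_knife 0.71 [324. 265.] [ 0.38  -0.003  0.01 ]
maul 0.84 [152. 191.] [0.553 0.42  0.108]
edge_paint 0.62 [490. 218.] [ 0.496 -0.422  0.067]
burr_block 0.48 [154. 193.] [0.555 0.422 0.084]
burr_block 0.31 [326. 265.] [ 0.381 -0.008  0.012]
side [[386.69926192767775, 0.0, 325.0049873993555], [0.0, 386.69926192767775, 203.40289781486348], [0.0, 0.0, 1.0]] [[-0.963, -0.268, -0.004], [-0.17, 0.623, -0.764], [0.207, -0.735, -0.645]] [0.548, 0.146, 0.981]
crate_stamped 0.97 [300. 254.] [0.583 0.176 0.043]
crate_plain 0.86 [332. 167.] [ 0.595 -0.179  0.061]
dispatch_line 0.88 [250. 252.] [0.725 0.169 0.001]
rivet_tin 0.62 [353. 219.] [0.484 0.028 0.052]
skiving_knife 0.94 [395. 232.] [0.37  0.004 0.011]
skiving_knife 0.54 [332. 168.] [ 0.595 -0.179  0.058]
skiving_knife 0.48 [379. 136.] [ 0.488 -0.418  0.051]
maul 0.71 [300. 254.] [0.585 0.175 0.042]
edge_paint 0.58 [377. 139.] [ 0.495 -0.415  0.04 ]
burr_block 0.82 [332. 134.] [ 0.66  -0.423  0.029]
1.0 [ 0.17622003 -0.59961865  0.22252489] [[ 9.59421209e-01  2.81976850e-01 -1.63359945e-05]
 [ 2.81976851e-01 -9.59421207e-01  4.69906033e-05]
 [-2.42283728e-06 -4.96901537e-05 -9.99999999e-01]]
```

Run:
```python
import cv2,numpy as np
a=np.load("top0.npz");b=np.load("side0.npz")
print("side cam",-b["R"].T@b["t"])
cv2.imwrite("pics/both0.png",cv2.resize(np.vstack([a["img"],b["img"]]),(480,600)))
d=a["depth"];v,u=np.mgrid[:400,:640]
P=np.stack([u,v,np.ones_like(u)],-1)@np.linalg.inv(a["mtx"]).T*d[...,None]
W=(P-a["t"])@a["R"]
for s in(1,-1):
    m=(d>0)&(W[...,2]>.09)&(W[...,2]<.11)&(abs(W[...,0]-.59)<.1)&(abs(W[...,1]-s*.18)<.11)
    q=W[m]; r=cv2.minAreaRect((q[:,:2]*1000).astype(np.float32)); print(s,m.sum(),r,q[:,2].mean(),q.min(0),q.max(0))
g=a["img"].astype(int).min(2)
for c in(120,260,370,560): 
    print(c,[(int(x),W[x,c].round(3).tolist()) for x in range(100,170,3) if g[x,c]>140])
```

```text
side cam [0.34988202 0.7769868  0.74662434]
1 550 ((580.5475463867188, 174.6541290283203), (130.65652465820312, 66.97595977783203), 78.98176574707031) 0.09961187424316292 [0.53579997 0.10505055 0.09001363] [0.62375536 0.24290558 0.10734794]
-1 567 ((591.9600830078125, -181.3841552734375), (131.4427490234375, 67.06576538085938), 84.78800964355469) 0.09912281195210505 [ 0.55424424 -0.24771764  0.09006613] [ 0.62997223 -0.11342963  0.10783649]
120 []
260 [(130, [0.75, 0.172, 0.001]), (133, [0.74, 0.171, 0.005]), (136, [0.733, 0.171, 0.001]), (139, [0.723, 0.171, 0.003]), (142, [0.715, 0.171, 0.002]), (145, [0.709, 0.171, -0.004])]
370 [(133, [0.742, -0.13, 0.003]), (136, [0.734, -0.13, 0.0]), (139, [0.723, -0.13, 0.007]), (142, [0.718, -0.13, -0.003]), (145, [0.707, -0.129, 0.005]), (148, [0.7, -0.13, 0.0])]
560 []
```

View pics/both0.png

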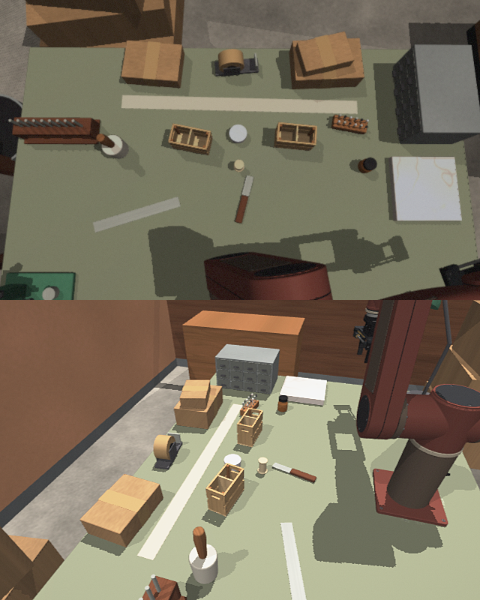

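```bash
cat > h.py <<'E'
from workcell import bot,eyes,spotter
import numpy as np,cv2
def frame(yaw):
    c,s=np.cos(yaw),np.sin(yaw); ox=np.array([c,s,0]);oy=np.array([-s,c,0])
    return ox,oy,np.column_stack([ox,-oy,[0,0,-1]])
def cloud(n="top"):
    a=eyes.read_camera(n);d=a["depth"];v,u=np.mgrid[:400,:640]
    P=np.stack([u,v,np.ones_like(u)],-1)@np.linalg.inv(a["mtx"]).T*d[...,None]
    W=(P-a["t"])@a["R"]; W[d==0]=np.nan
    return a,W
def lying(W,y):
    with np.errstate(all="ignore"): m=(W[...,2]>.045)&(W[...,2]<.085)&(abs(W[...,0]-.58)<.2)&(abs(W[...,1]-y)<.11)
    q=W[m]; (c,wh,an)=cv2.minAreaRect((q[:,:2]*1000).astype(np.float32)); return m.sum(),np.round(c),np.round(wh),round(an,1),np.nanmedian(q[:,2])
def tip(c,yaw):
    ox,oy,R=frame(yaw); c=np.array([*c,0.]); Z=np.array([0,0,1.])
    bot.goto(c+.075*ox+.2*Z,R)
    bot.movel(c+.075*ox+.088*Z,rate=.1)
    bot.movel(c+.047*ox+.088*Z,rate=.05)
    bot.movel(c-.016*ox+.088*Z,rate=.035)
    print(bot.get_state()["contact_force"]); bot.sleep(.6)
    bot.movel(c+.0*ox+.2*Z,rate=.15)
E
python3 - <<'E'
from h import *
tip((.592,-.181),-.091)
a,W=cloud(); print(lying(W,-.18)); cv2.imwrite("pics/t1.png",a["img"][100:320,80:560])
print(bot.get_state()["clock"]); w=eyes.read_camera("wrist"); print(w["mount"].round(3),w["mtx"]); cv2.imwrite("pics/w1.png",w["img"])
cv2.imwrite("pics/c1.png",np.vstack([a["img"],w["img"]])[::1,::1][:,:] if 0 else cv2.resize(np.vstack([a["img"],w["img"]]),(480,600)))
E
```

```text
[-0.93141445  1.03888125  0.62227804]
(np.int64(0), array([0., 0.]), array([0., 0.]), 0.0, np.float64(nan))
8.7667
[[ 0.    -0.952 -0.305  0.085]
 [ 1.     0.     0.     0.   ]
 [ 0.    -0.305  0.952 -0.162]
 [ 0.     0.     0.     1.   ]] [[309.70691629   0.         316.28196868]
 [  0.         309.70691629 194.58157186]
 [  0.           0.           1.        ]]
  return np.nanmean(a, axis, out=out, keepdims=keepdims)
```

View pics/c1.png

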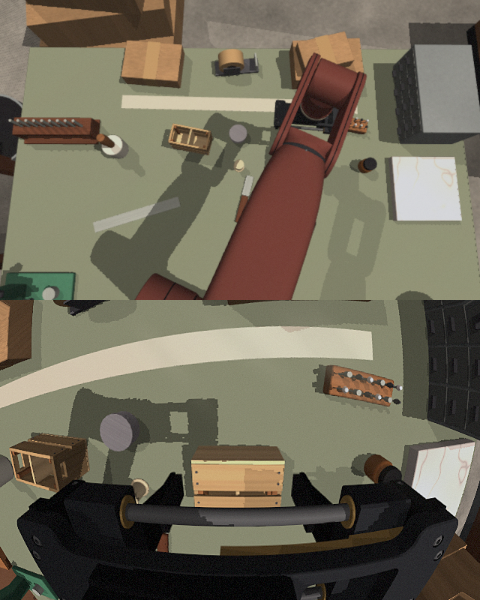

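Top view: the arm hides the right crate. Wrist view: that crate lies on its side at about (238,480), with its underside dark along the top edge. Next I'll tip the other crate and look at both undersides from beyond them.

Run:
```python
from h import *
tip((.5805,.1747),-.192)
bot.goto([.70,.0,.25],frame(0)[2])
w=eyes.read_camera("wrist"); cv2.imwrite("pics/w2.png",w["img"])
for n in("crate_stamped","crate_plain"): print(n,[(round(d["conf"],2),np.round(d["position"])) for d in spotter.spot_in(w,n)])
bot.goto([.35,-.35,.3],frame(0)[2])
a,W=cloud(); print(lying(W,-.18),lying(W,.17)); cv2.imwrite("pics/c2.png",cv2.resize(np.vstack([a["img"],w["img"]]),(480,600)))
print(bot.get_state()["clock"])
```

```text
[-0.41104803 -0.27861196  0.03438988]
crate_stamped [(0.92, array([222., 316.])), (0.16, array([ 63., 251.]))]
crate_plain [(0.68, array([404., 308.]))]
(np.int64(1921), array([ 510., -173.]), array([130., 101.]), 84.5, np.float64(0.06656160722923617)) (np.int64(1951), array([496., 192.]), array([131., 100.]), 78.6, np.float64(0.06690689828611016))
18.4417
```

View pics/c2.png

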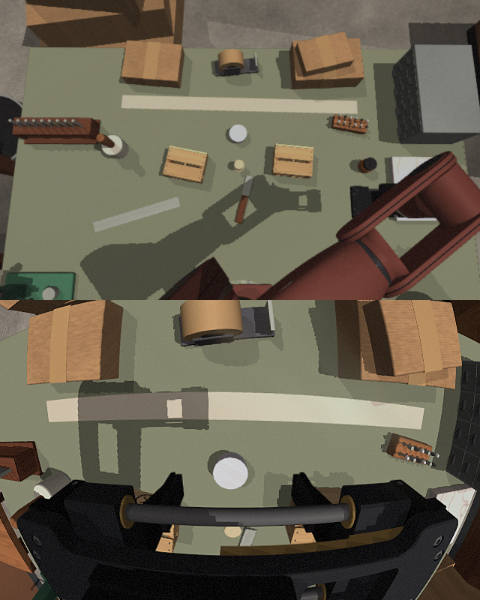

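Run:
```python
from h import *
for yw in(np.pi/2,-np.pi/2):
    R=frame(yw)[2]
    if bot.inverse_kinematics([.74,.19,.17],R) is None: print("no",yw);continue
    bot.goto([.74,.19,.17],R); break
w=eyes.read_camera("wrist"); cv2.imwrite("pics/w3.png",w["img"])
for n in("crate_stamped","crate_plain"): print(n,[(round(d["conf"],2),np.round(d["position"])) for d in spotter.spot_in(w,n)])
print(yw,bot.get_state()["clock"])
```

```text
crate_stamped [(0.8, array([114., 181.]))]
crate_plain []
1.5707963267948966 21.0
```

View pics/w3.png

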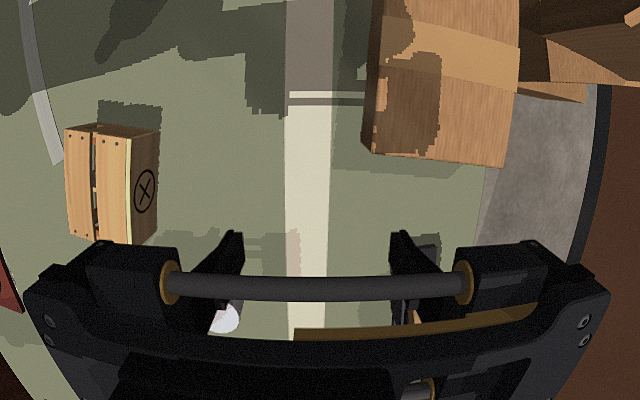

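The left crate shows a ring with an X at (144,191), so it is the stamped one. I'll push it along its own axis, with both open fingers on the rim.

```bash
cat >> h.py <<'E'
def push(c,yaw,L,z=.045):
    ox,oy,R=frame(yaw); c=np.array([*c,0.]); Z=np.array([0,0,1.])
    bot.goto(c-.095*ox+.2*Z,R)
    bot.movel(c-.095*ox+z*Z,rate=.12)
    bot.movel(c-.064*ox+z*Z,rate=.04)
    bot.movel(c+(-.0595+L)*ox+z*Z,rate=.035)
    print(bot.get_state()["contact_force"])
    bot.movel(c+(-.085+L)*ox+z*Z,rate=.05)
    bot.movel(c+(-.095+L)*ox+.2*Z,rate=.15)
E
python3 - <<'E'
from h import *
push((.496,.192),-.199,.172)
bot.goto([.35,-.35,.3],frame(0)[2])
a,W=cloud(); print(lying(W,-.18),lying(W,.16)); cv2.imwrite("pics/t4.png",a["img"][100:260,180:460].repeat(2,0).repeat(2,1))
g=a["img"].astype(int).min(2)
with np.errstate(all="ignore"): m=(abs(W[...,2])<.015)&(g>120)&(abs(W[...,0]-.725)<.06)&(abs(W[...,1])<.4)
print(m.sum(),cv2.minAreaRect((W[m][:,:2]*1000).astype(np.float32)),bot.get_state()["clock"])
E
```

```text
[-2.38690509  0.23952238  1.50467408]
(np.int64(1929), array([ 510., -173.]), array([130., 101.]), 84.4, np.float64(0.06659934760067969)) (np.int64(1821), array([665., 157.]), array([131., 102.]), 78.8, np.float64(0.06679797933855904))
4561 ((725.0933227539062, 0.10528564453125), (800.7374877929688, 54.67192459106445), 88.77388000488281) 34.2167
```

View pics/t4.png

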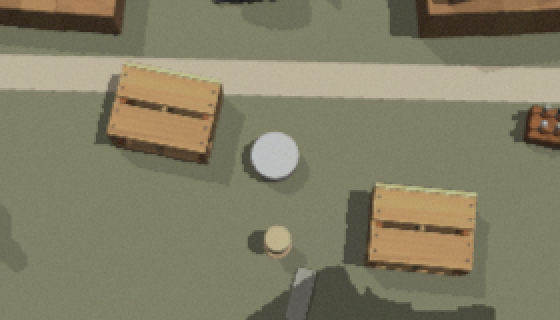

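The stamped crate's underside is at x≈0.714, against a tape centre of 0.728. One 12 mm nudge will centre it.

Run:
```python
from h import *
push((.665,.157),-.197,.012)
bot.goto([.35,-.35,.3],frame(0)[2])
a,W=cloud(); r=[lying(W,-.18),lying(W,.16)]; print(r)
for n in("thread_spool","rivet_tin","skiving_knife","maul","edge_paint"):
    d=spotter.spot_in(a,n)
    if d: u,v=np.array(d[0]["position"]).astype(int); print(n,W[v,u].round(3))
cx=r[1][1]/1000; c2=cx+.05*np.array([np.cos(.197),-np.sin(.197)]); off=c2[0]-(.725+.0214*c2[1]); print(c2,off)
if abs(off)<.015: bot.job_done(); print("done",bot.get_state()["clock"])
```

```text
[ 0.4169569  -0.7646832   0.05094113]
[(np.int64(1923), array([ 510., -173.]), array([131., 101.]), 84.3, np.float64(0.06654713311181674)), (np.int64(1817), array([678., 155.]), array([131., 102.]), 78.7, np.float64(0.06690548006085424))]
thread_spool [0.494 0.007 0.058]
rivet_tin [0.603 0.018 0.036]
skiving_knife [ 0.386 -0.009  0.012]
maul [0.55  0.424 0.094]
edge_paint [ 0.491 -0.428  0.068]
[0.72703291 0.14521359] -0.0010746620494710424
the job is handed in; nothing more can be done
the job is handed in; nothing more can be done
```

I tipped both crates towards the robot by pulling near the top of their far sides with the open fingertips. A wrist-camera picture showed the ring-and-cross on the left crate. I pushed that one forward as it lay, first 172 mm and then a 12 mm correction, backed the arm away and handed the job in.

**Stamped crate:** the last top-camera check put its underside centre about 1 mm short of the tape's centre line. It was lying flat (top at 67 mm) and about 10° off square.

**Plain crate:** it lies flat about 4–5° off square. Its underside is at x ≈ 0.56 m, roughly 160 mm short of the line.

**Other objects:** the spool, tin, knife, maul and paint jar were all found within about 10 mm of where they started. I did not measure the burr block again, but the arm did not work near it.

**Failed check:** the top view right after the first tip found nothing, because the arm was in the way. The later views replaced it, and no other check failed.

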